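# Dry-lay a small masonry test piece in running bond

## Task

Build the dry masonry test piece on the metal plate from the three bricks with round holes: lay the red one squarely on the red field and the buff one on the yellow field, then lay the grey one flat on top of both, in line with them and across the joint, half its length on each. Leave the two bricks without holes where they lie.

Things in the scene. Friction and masses are not known exactly. Their poses are not given: they have to be found in the camera images.
- red_brick: brick-red perforated model brick, 110 x 52 x 36 mm, three round upright through-holes 22 mm wide in a row; lies flat. 0.3 kg. Origin at the centre of the underside, x along the length, y across the width, z up; looks the same turned half round. Goes on the red field of the plate.
- buff_brick: buff (sandy yellow) perforated model brick, 110 x 52 x 36 mm, three round upright through-holes 22 mm wide in a row; lies flat. 0.3 kg. Origin at the centre of the underside, x along the length, y across the width, z up; looks the same turned half round. Goes on the yellow field of the plate.
- grey_brick: light grey perforated model brick, 110 x 52 x 36 mm, three round upright through-holes 22 mm wide in a row; lies flat. 0.3 kg. Origin at the centre of the underside, x along the length, y across the width, z up; looks the same turned half round. Goes on top, across the joint.
- red_frogged: brick-red model brick, 110 x 52 x 36 mm, the same size and colour as the perforated one, but with no holes: one long shallow rectangular recess (80 x 28 mm, 8 mm deep) in the top. Origin at the centre of the underside, x along the length. Not wanted: stays where it lies.
- buff_frogged: buff model brick, 110 x 52 x 36 mm, the same size and colour as the perforated one, but with no holes: one long shallow rectangular recess (80 x 28 mm, 8 mm deep) in the top. Origin at the centre of the underside, x along the length. Not wanted: stays where it lies.
- plate: fixed bare-metal plate 260 x 90 mm, 8 mm thick, lying on the worktop at any yaw. Origin at the centre of its underside, x along its length, z up. Two painted fields of brick size (110 x 52 mm, long side along x) lie on its top: red centred at x = -59 mm, yellow centred at x = +59 mm, both y = 0, 8 mm apart. Bricks on the fields have their undersides at z = 8 mm; the top brick is centred at x = 0, y = 0 with its underside at z = 44 mm.
Mind the look-alikes: they are no part of the job. What is shaped like the red_brick but purple is not meant.

How it is judged (in metres and radians):
On the way, in this order (a step that is already met when the one before it is completed fails the run):
1. the red and the buff perforated bricks lie on their fields, released (x of red_brick in the frame of plate between -0.071 and -0.047 m and y of red_brick in the frame of plate between -0.012 and 0.012 m and z of red_brick in the frame of plate between 0.003 and 0.013 m and angle between the x axis of each of red_brick, buff_brick and the x axis of plate, either way round below 0.15 rad and angle between each of red_brick, buff_brick's own z axis and vertical below 0.08 rad and contact force between the fingers and red_brick below 0.1 N and linear speed of each of red_brick, buff_brick below 0.02 m/s and x of buff_brick in the frame of plate between 0.047 and 0.071 m and y of buff_brick in the frame of plate between -0.012 and 0.012 m and z of buff_brick in the frame of plate between 0.003 and 0.013 m and contact force between the fingers and buff_brick below 0.1 N), for 0.2 s.
2. the grey perforated brick lies on both of them, across the joint, released (all of step 1 and x of grey_brick in the frame of plate between -0.012 and 0.012 m and y of grey_brick in the frame of plate between -0.012 and 0.012 m and z of grey_brick in the frame of plate between 0.039 and 0.049 m and angle between the x axis of grey_brick and the x axis of plate, either way round below 0.15 rad and angle between grey_brick's own z axis and vertical below 0.08 rad and contact force between the fingers and grey_brick below 0.1 N and linear speed of grey_brick below 0.02 m/s), for 0.2 s.
At the end, for the whole second after the job is handed in: Red and buff perforated bricks on their own fields and the grey one on both, centred on the plate: each within 12 mm along and across, 5 mm in height, 0.15 rad in yaw, level within 0.08 rad, released, at rest; both bricks without holes within 20 mm of their start (all of step 2 and distance of each of red_frogged, buff_frogged from where it was at the start of the episode below 0.02 m); the robot touches nothing.
It fails at once if the red brick without holes is shifted by more than 20 mm (distance of red_frogged from where it was at the start of the episode above 0.02 m).
It fails at once if the buff brick without holes is shifted by more than 20 mm (distance of buff_frogged from where it was at the start of the episode above 0.02 m).
It also fails if it takes over 120 s, if anything falls off the work surface, if the arm or the gripper's body presses on something with over 40 N, if the wrist force passes 120 N, or if a joint passes its speed limit or range.

## Robot

A 6-joint arm with a two-finger parallel gripper is mounted at the origin on a cart in front of the work surface, level with it; the furniture and walls round the work are solid. World frame = base frame: x ahead of the robot, y to its left, z up, the work surface at z = 0. Lengths are in mm, angles in rad, forces in N, time in s.
With the tool pointing down it reaches from about 400 to 925 mm from the base axis. Payload 12.5 kg.
Tool frame: the origin (TCP) lies at the very end of the fingers, on their centre line; the grasp point (between the pads) lies 19 mm behind it; z points along the fingers, y is the line along which they close (so a half turn about z gives the same grasp; the last joint's range is limited). The gripper opens to 95 mm and grips with 3 to 60 N. Pads are 20 mm wide; open, the fingers measure 119 mm over their backs; the gripper's body (75 mm by 180 mm) begins 59 mm behind the grasp point.
Start: joints at [-1.392, 0.491, 1.559, -0, 1.092, -0.106], TCP at [175.626, -599.835, 214.661] pointing down, gripper open.
Joint ranges: [-3.1, 3.1], [-0.84, 2.19], [0.05, 2.79], [-1.13, 4.28], [0.06, 2.93], [-2.69, 2.69]. Speed limits (rad/s): [2.22, 2.22, 2.79, 3.14, 3.14, 3.14].

## Interface

Orientations are given as [roll, pitch, yaw] about the fixed x, y, z axes, in that order (R = Rz(yaw) Ry(pitch) Rx(roll)).
In Python, from cell import * gives the robot as it stands.
- The arm moves only by the tool step_arm, never from a script. Its argument "plan" is a list of rows, each an object of numbers: "x", "y", "z": the shift along the tool's x, y, z in units of 25 mm (1.0 is 25 mm); "rx", "ry", "rz": the turn, a rotation vector about the tool's x, y, z in units of 0.1 rad (1.0 is 0.1 rad). In form: [{"x": .., "y": .., "z": .., "rx": .., "ry": .., "rz": ..}, ...]. A call has exactly 10 rows; each row shifts and turns the commanded pose from where the row before left it, along the tool's axes as they then stand; what a row does not reach is not made up. A row lasts 1/12 s, in which the tool goes at most 41.7 mm and 7.16 degrees, less where a joint would pass 70% of its speed; a pose out of reach is approached as far as the arm can. A call with a number of a shift or a turn outside -1 to 1 is refused whole. A call with a gripper value outside its range is refused whole. "jaw" is the closure, from -1 (fully open) to 1 (shut), so that 0 is half open, set as the call begins (left out, the last holds). The fingers move at their own pace and stop on an object; the grip force is fixed at half the most. Time passes only in rows, so rows that do not move let the fingers close, or fill a call up. It gives the time, the measured TCP pose, the force, the opening and the grip force at its end, in the units of the state.
- state(): the state, without advancing time (a new reading comes with each control period).
- read_camera(name): name is "scene" or "top" or "wrist"; returns a dict with "image" (480x640x3 uint8, red, green, blue), "depth" (480x640 float32, mm along the optical axis (not along the pixel's ray), 0 where there is no reading), "vfov" (degrees; the focal length in pixels is half the picture's height over the tangent of half this angle, whatever the lens; pixels are square), "cx", "cy" (the principal point, pixels), "k1" (the pictures are not rectified: a ray, as slopes to the right and down, at radius r is drawn at 1 + k1 r^2 times it, then the intrinsics apply), "R" (3x3) and "t" (3): a world point X has camera coordinates R X + t. Camera axes: x right, y down, z forward; pixel columns grow to the right and rows downward; lengths in mm; the calibration is good to about 2 mm. A picture is of the moment at which its call begins.
- job_done(): hands the job in; it is judged then, once.
The state is a dict: "t": time; "joints": joint angles; "qvel": joint speeds; "tau": joint torques, N m; "eef_pos": TCP position; "tcp_rot": TCP orientation; "ft_force": force on the tool from outside, world axes, zero at the start; "moment": the same for the moment, N m; "opening": opening from 0.0 (shut) to 1.0 (fully open); "grip_force": force on a finger pad.
Only numpy, scipy, OpenCV 4.12 (cv2) and the standard library are available. Lean on these libraries where they do the work, as an engineer would, in place of code of your own. Each camera call takes 0.05 s, during which the arm holds its last target. There are 200 camera calls.

## Working session

There is one attempt and no reset: what is moved stays moved. The work goes in short steps, Python scripts to look and compute and a tool call to move; the robot and the scene stay as the last step left them, time stands still between calls to the robot, and variables do not carry over. Pictures are saved under pics/ and viewed, at most 14 in all, crops included, and the job is handed in when it is done.

Besides the shell and the picture viewer there is one more tool, called after ">>>" as name(argument=value, ...), one argument or row to a line, values as JSON. step_arm: Moves the arm, as the interface text tells. Shifts and turns lie within -1 to 1; 1 stands for 25 mm of shift or 0.1 rad of turn. Its arguments: {"type":"object","properties":{"plan":{"type":"array","items":{"type":"object","properties":{"x":{"type":"number"},"y":{"type":"number"},"z":{"type":"number"},"rx":{"type":"number"},"ry":{"type":"number"},"rz":{"type":"number"}}}},"jaw":{"type":"number"}},"required":["plan"]}

```bash
mkdir -p pics; ls
python3 - <<'E'
from cell import *
import cv2,pickle
s=state();print(s['t'],s['eef_pos'],s['tcp_rot'],s['opening'])
for n in ['top','scene']:
    c=read_camera(n);pickle.dump(c,open(f'{n}.pkl','wb'))
    cv2.imwrite(f'pics/{n}0.png',c['image'][:,:,::-1]);print(n,c['vfov'],c['cx'],c['cy'],c['k1'],c['R'],c['t'])
E
```

```text
pics
0.0 [ 175.59674763 -599.56530213  214.06453173] [-3.14049199e+00 -1.35757630e-04  2.84756265e-01] 0.9979444246282992
top 50.192701123129154 324.36622818038956 235.3547244595672 0.024755327188375996 [[-0.01126356 -0.99983155  0.01449163]
 [-0.99762299  0.01025103 -0.06814163]
 [ 0.0679816  -0.0152247  -0.9975704 ]] [ 129.89102022  522.0047298  1115.95746425]
scene 43.9087515742809 324.09852602014723 237.0747451411031 -0.0432873273369812 [[-0.62628971 -0.77933684  0.01988209]
 [-0.59792208  0.46382386 -0.65372518]
 [ 0.50025032 -0.42130929 -0.75647082]] [ 448.5509464   284.77105371 1141.23604765]
```

View pics/top0.png

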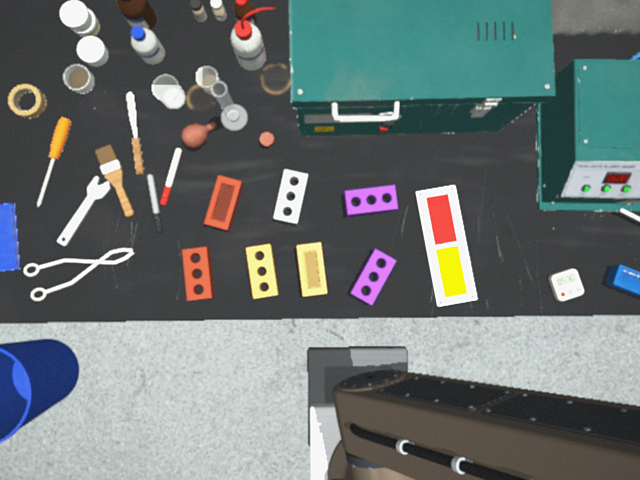

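View pics/scene0.png

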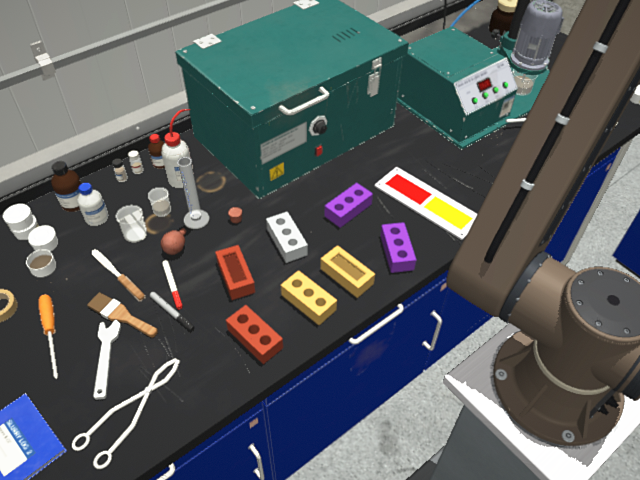

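The top view shows the wanted bricks: red with holes at (197,274), buff with holes at (262,271) and grey at (291,196). The frogged bricks are at (223,202) and (312,269), purple distractors at (371,200) and (373,276), and the plate at (447,245) with red at the far end. The scene view agrees.

```bash
cat > h.py <<'E'
import numpy as np,cv2,pickle
def rays(c,uv):
    f=240/np.tan(np.radians(c['vfov']/2));K=np.array([[f,0,c['cx']],[0,f,c['cy']],[0,0,1]])
    p=cv2.undistortPoints(np.asarray(uv,float).reshape(-1,1,2),K,np.array([c['k1'],0,0,0,0])).reshape(-1,2)
    return np.c_[p,np.ones(len(p))]
def onplane(c,uv,z):
    d=rays(c,uv)@c['R'];o=-c['R'].T@c['t']
    return o+d*((z-o[2])/d[:,2])[:,None]
def world(c):
    v,u=np.mgrid[:480,:640];r=rays(c,np.c_[u.ravel(),v.ravel()])*c['depth'].reshape(-1,1)
    return ((r-c['t'])@c['R']).reshape(480,640,3)
def rect(c,mask,seed,z):
    "blob at seed -> centre, length, width, yaw on plane z"
    m=cv2.morphologyEx(mask.astype(np.uint8),cv2.MORPH_OPEN,np.ones((3,3)))
    cs=cv2.findContours(m,cv2.RETR_EXTERNAL,cv2.CHAIN_APPROX_NONE)[0]
    k=max(cs,key=lambda k:cv2.pointPolygonTest(k,seed,True))
    P=onplane(c,k.reshape(-1,2),z)[:,:2]
    (cx,cy),(w,h),_=R=cv2.minAreaRect(P.astype(np.float32))
    b=cv2.boxPoints(R);e=max([b[1]-b[0],b[2]-b[1]],key=np.linalg.norm);a=np.arctan2(e[1],e[0])
    a=(a+np.pi/2)%np.pi-np.pi/2
    return np.round([cx,cy,max(w,h),min(w,h),a],3)
E
python3 - <<'E'
from h import *
c=pickle.load(open('top.pkl','rb'));W=world(c);hsv=cv2.cvtColor(c['image'],cv2.COLOR_RGB2HSV)
H,S,V=[hsv[...,i].astype(int) for i in range(3)];z=W[...,2]
top=abs(z-36)<8
bright=V>80
for n,s in dict(red=(197,274),buff=(262,271),grey=(291,196),rf=(223,202),bf=(312,269)).items():
    print(n,rect(c,top&bright,s,36),np.median(z[s[1]-22:s[1]+22,s[0]-6:s[0]+6]))
print('plate',rect(c,(abs(z-8)<8)&(V>120),(447,245),8))
sat=(S>150)&(V>120)
print('rf',rect(c,sat&((H<5)|(H>174)),(441,219),8),'yf',rect(c,sat&(abs(H-30)<5),(453,272),8))
t=(z>60)&(W[...,0]>300)&(W[...,0]<900)
for y0 in range(-500,300,100):
    k=t&(abs(W[...,1]-y0)<50); print(y0,k.sum(),W[k][:,0].min() if k.any() else None,z[k].max() if k.any() else None)
E
```

```text
red [4.43146e+02 3.99073e+02 1.09836e+02 5.34550e+01 1.10000e-01] 34.284730584716506
buff [4.46589e+02 2.60836e+02 1.09829e+02 5.25400e+01 1.41000e-01] 34.02186635175097
grey [ 6.08800e+02  1.97646e+02  1.10605e+02  5.24880e+01 -2.22000e-01] 34.82779899061036
rf [ 5.96165e+02  3.43882e+02  1.10194e+02  5.41750e+01 -2.81000e-01] 30.416205479935655
bf [4.49479e+02 1.53119e+02 1.09785e+02 5.18860e+01 1.14000e-01] 29.881856150484968
plate [ 4.99634e+02 -1.46789e+02  2.61826e+02  9.34510e+01  1.64000e-01]
rf [ 5.58248e+02 -1.37323e+02  1.03837e+02  4.64480e+01  1.63000e-01] yf [ 4.41513e+02 -1.55945e+02  1.05307e+02  4.81290e+01  1.68000e-01]
-500 2856 584.0537703405803 180.30552869303247
-400 9692 587.4317608585519 182.3966836623505
-300 1583 744.6091906450406 279.75238897445684
-200 6459 737.3403834949337 278.77296558683565
-100 6510 741.1347826110941 279.3857795707273
0 6557 707.2001613368483 279.2962177085297
100 7931 446.3623850704912 1146.9340580601818
200 2243 737.9614472549868 279.97247538411284
```

>>> step_arm(
  plan=[
    {"x": 0.85, "y": -0.59},
    {"x": 0.85, "y": -0.59},
    {"x": 0.85, "y": -0.59},
    {"x": 0.85, "y": -0.59},
    {"x": 0.85, "y": -0.59},
    {"x": 0.85, "y": -0.59},
    {"x": 0.85, "y": -0.59},
    {"x": 0.85, "y": -0.59},
    {"x": 0.85, "y": -0.59},
    {"x": 0.85, "y": -0.59},
  ],
  jaw=-1,
)

```text
schema error: expected keys x, y, z, rx, ry, rz
```

>>> step_arm(
  plan=[
    {"x": 0.85, "y": -0.59},
    {"x": 0.85, "y": -0.59},
    {"x": 0.85, "y": -0.59},
    {"x": 0.85, "y": -0.59},
    {"x": 0.85, "y": -0.59},
    {"x": 0.85, "y": -0.59},
    {"x": 0.85, "y": -0.59},
    {"x": 0.85, "y": -0.59},
    {"x": 0.85, "y": -0.59},
    {"x": 0.85, "y": -0.59},
  ],
)

```text
schema error: expected keys x, y, z, rx, ry, rz
```

```bash
cat > go.py <<'E'
import sys,numpy as np
from cell import *
from scipy.spatial.transform import Rotation as Ro
s=state();R=Ro.from_euler('xyz',s['tcp_rot']);p=np.array(s['eef_pos'])
x,y,z,yaw=map(float,sys.argv[1:5]);n=int(sys.argv[5])
T=Ro.from_euler('xyz',[np.pi,0,yaw])
print('t',s['t'],'pos',p.round(1),'rot',np.round(s['tcp_rot'],3),'f',np.round(s['ft_force'],1),'open',round(s['opening'],3),'grip',s['grip_force'],'j6',round(s['joints'][5],2))
print('total units xyz (current tool frame)',(R.inv().apply([x,y,z]-p)/25).round(2),'turn',((R.inv()*T).as_rotvec()/.1).round(2))
print('per row',(R.inv().apply([x,y,z]-p)/25/n).round(3),'turn',((R.inv()*T).as_rotvec()/.1/n).round(3))
E
python3 go.py 443.1 399.1 150 0.11 20
```

```text
t 0.1 pos [ 175.6 -599.6  214.1] rot [-3.141 -0.     0.285] f [0.2 1.  0.4] open 1.002 grip 0.0 j6 -0.11
total units xyz (current tool frame) [ 21.49 -35.33   2.6 ] turn [-0.01 -0.    1.75]
per row [ 1.075 -1.767  0.13 ] turn [-0.    -0.     0.087]
```

>>> step_arm(
  plan=[
    {"x": 0.85, "y": -0.59, "z": 0, "rx": 0, "ry": 0, "rz": 0},
    {"x": 0.85, "y": -0.59, "z": 0, "rx": 0, "ry": 0, "rz": 0},
    {"x": 0.85, "y": -0.59, "z": 0, "rx": 0, "ry": 0, "rz": 0},
    {"x": 0.85, "y": -0.59, "z": 0, "rx": 0, "ry": 0, "rz": 0},
    {"x": 0.85, "y": -0.59, "z": 0, "rx": 0, "ry": 0, "rz": 0},
    {"x": 0.85, "y": -0.59, "z": 0, "rx": 0, "ry": 0, "rz": 0},
    {"x": 0.85, "y": -0.59, "z": 0, "rx": 0, "ry": 0, "rz": 0},
    {"x": 0.85, "y": -0.59, "z": 0, "rx": 0, "ry": 0, "rz": 0},
    {"x": 0.85, "y": -0.59, "z": 0, "rx": 0, "ry": 0, "rz": 0},
    {"x": 0.85, "y": -0.59, "z": 0, "rx": 0, "ry": 0, "rz": 0},
  ],
  jaw=-1,
)

```text
t: 0.93
eef_pos: [338.7, -397.4, 214.5]
tcp_rot: [-3.141, 0.0, 0.285]
ft_force: [0.1, 0.1, -0.0]
opening: 1.0
grip_force: 0.0
```

>>> step_arm(
  plan=[
    {"x": 0.85, "y": -0.59, "z": 0, "rx": 0, "ry": 0, "rz": 0},
    {"x": 0.85, "y": -0.59, "z": 0, "rx": 0, "ry": 0, "rz": 0},
    {"x": 0.85, "y": -0.59, "z": 0, "rx": 0, "ry": 0, "rz": 0},
    {"x": 0.85, "y": -0.59, "z": 0, "rx": 0, "ry": 0, "rz": 0},
    {"x": 0.85, "y": -0.59, "z": 0, "rx": 0, "ry": 0, "rz": 0},
    {"x": 0.85, "y": -0.59, "z": 0, "rx": 0, "ry": 0, "rz": 0},
    {"x": 0.85, "y": -0.59, "z": 0, "rx": 0, "ry": 0, "rz": 0},
    {"x": 0.85, "y": -0.59, "z": 0, "rx": 0, "ry": 0, "rz": 0},
    {"x": 0.85, "y": -0.59, "z": 0, "rx": 0, "ry": 0, "rz": 0},
    {"x": 0.85, "y": -0.59, "z": 0, "rx": 0, "ry": 0, "rz": 0},
  ],
  jaw=-1,
)

```text
t: 1.77
eef_pos: [501.2, -196.1, 214.4]
tcp_rot: [-3.141, 0.0, 0.285]
ft_force: [0.2, -0.8, -0.1]
opening: 1.004
grip_force: 0.0
```

```bash
python3 go.py 443.1 399.1 150 0.11 30
```

```text
t 1.7667 pos [ 501.2 -196.1  214.4] rot [-3.141  0.     0.285] f [ 0.2 -0.8 -0.1] open 1.004 grip 0.0 j6 0.79
total units xyz (current tool frame) [  4.46 -23.5    2.58] turn [-0.    0.    1.75]
per row [ 0.149 -0.783  0.086] turn [-0.     0.     0.058]
```

>>> step_arm(
  plan=[
    {"x": 0.18, "y": -0.95, "z": 0.1, "rx": 0, "ry": 0, "rz": 0},
    {"x": 0.18, "y": -0.95, "z": 0.1, "rx": 0, "ry": 0, "rz": 0},
    {"x": 0.18, "y": -0.95, "z": 0.1, "rx": 0, "ry": 0, "rz": 0},
    {"x": 0.18, "y": -0.95, "z": 0.1, "rx": 0, "ry": 0, "rz": 0},
    {"x": 0.18, "y": -0.95, "z": 0.1, "rx": 0, "ry": 0, "rz": 0},
    {"x": 0.18, "y": -0.95, "z": 0.1, "rx": 0, "ry": 0, "rz": 0},
    {"x": 0.18, "y": -0.95, "z": 0.1, "rx": 0, "ry": 0, "rz": 0},
    {"x": 0.18, "y": -0.95, "z": 0.1, "rx": 0, "ry": 0, "rz": 0},
    {"x": 0.18, "y": -0.95, "z": 0.1, "rx": 0, "ry": 0, "rz": 0},
    {"x": 0.18, "y": -0.95, "z": 0.1, "rx": 0, "ry": 0, "rz": 0},
  ],
  jaw=-1,
)

```text
t: 2.6
eef_pos: [476.7, 44.4, 189.4]
tcp_rot: [-3.142, 0.0, 0.285]
ft_force: [0.1, -0.6, 0.8]
opening: 1.002
grip_force: 0.0
```

>>> step_arm(
  plan=[
    {"x": 0.18, "y": -0.95, "z": 0.1, "rx": 0, "ry": 0, "rz": 0},
    {"x": 0.18, "y": -0.95, "z": 0.1, "rx": 0, "ry": 0, "rz": 0},
    {"x": 0.18, "y": -0.95, "z": 0.1, "rx": 0, "ry": 0, "rz": 0},
    {"x": 0.18, "y": -0.95, "z": 0.1, "rx": 0, "ry": 0, "rz": 0},
    {"x": 0.18, "y": -0.95, "z": 0.1, "rx": 0, "ry": 0, "rz": 0},
    {"x": 0.18, "y": -0.95, "z": 0.1, "rx": 0, "ry": 0, "rz": 0},
    {"x": 0.18, "y": -0.95, "z": 0.1, "rx": 0, "ry": 0, "rz": 0},
    {"x": 0.18, "y": -0.95, "z": 0.1, "rx": 0, "ry": 0, "rz": 0},
    {"x": 0.18, "y": -0.95, "z": 0.1, "rx": 0, "ry": 0, "rz": 0},
    {"x": 0.18, "y": -0.95, "z": 0.1, "rx": 0, "ry": 0, "rz": 0},
  ],
  jaw=-1,
)

```text
t: 3.43
eef_pos: [453.1, 285.0, 164.3]
tcp_rot: [3.141, 0.0, 0.285]
ft_force: [0.8, 0.3, -0.2]
opening: 1.003
grip_force: 0.0
```

>>> step_arm(
  plan=[
    {"x": 0.18, "y": -0.9, "z": 0.1, "rx": 0, "ry": 0, "rz": 0},
    {"x": 0.18, "y": -0.9, "z": 0.1, "rx": 0, "ry": 0, "rz": 0},
    {"x": 0.18, "y": -0.9, "z": 0.1, "rx": 0, "ry": 0, "rz": 0},
    {"x": 0.18, "y": -0.9, "z": 0.1, "rx": 0, "ry": 0, "rz": 0},
    {"x": 0.14, "y": -0.9, "z": 0.1, "rx": 0, "ry": 0, "rz": 0},
    {"x": 0, "y": 0, "z": 0, "rx": 0, "ry": 0, "rz": 0.6},
    {"x": 0, "y": 0, "z": 0, "rx": 0, "ry": 0, "rz": 0.6},
    {"x": 0, "y": 0, "z": 0, "rx": 0, "ry": 0, "rz": 0.55},
    {"x": 0, "y": 0, "z": 0, "rx": 0, "ry": 0, "rz": 0},
    {"x": 0, "y": 0, "z": 0, "rx": 0, "ry": 0, "rz": 0},
  ],
  jaw=-1,
)

```text
t: 4.27
eef_pos: [442.5, 397.8, 151.9]
tcp_rot: [3.141, 0.0, 0.111]
ft_force: [-0.8, -0.6, -0.5]
opening: 1.0
grip_force: 0.0
```

```bash
python3 go.py 443.1 399.1 8 0.11 7
python3 - <<'E'
from cell import *
import cv2,pickle
c=read_camera('wrist');pickle.dump(c,open('w1.pkl','wb'));cv2.imwrite('pics/w1.png',c['image'][:,:,::-1])
E
```

```text
t 4.2667 pos [442.5 397.8 151.9] rot [3.141 0.    0.111] f [-0.8 -0.6 -0.5] open 1.0 grip 0.0 j6 2.08
total units xyz (current tool frame) [ 0.03 -0.05  5.75] turn [0.   0.   0.01]
per row [ 0.005 -0.007  0.822] turn [0.    0.001 0.002]
```

View pics/w1.png

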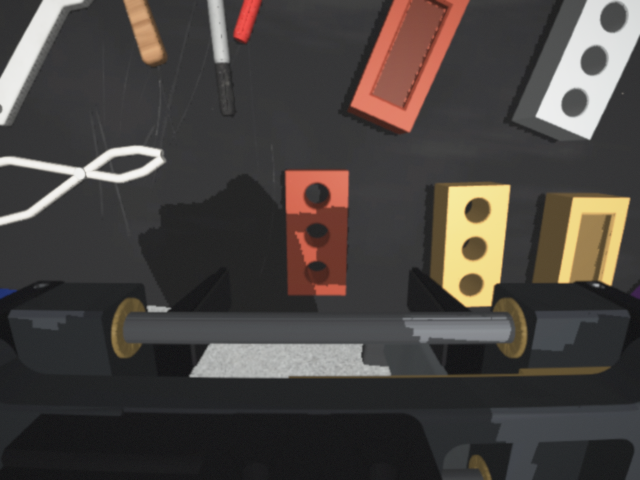

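The wrist view shows the red perforated brick at (317,235), centred between the fingers and square with them. I'll descend and grip.

>>> step_arm(
  plan=[
    {"x": 0, "y": -0.05, "z": 0.8, "rx": 0, "ry": 0, "rz": 0},
    {"x": 0, "y": 0, "z": 0.8, "rx": 0, "ry": 0, "rz": 0},
    {"x": 0, "y": 0, "z": 0.8, "rx": 0, "ry": 0, "rz": 0},
    {"x": 0, "y": 0, "z": 0.8, "rx": 0, "ry": 0, "rz": 0},
    {"x": 0, "y": 0, "z": 0.8, "rx": 0, "ry": 0, "rz": 0},
    {"x": 0, "y": 0, "z": 0.8, "rx": 0, "ry": 0, "rz": 0},
    {"x": 0, "y": 0, "z": 0.5, "rx": 0, "ry": 0, "rz": 0},
    {"x": 0, "y": 0, "z": 0.38, "rx": 0, "ry": 0, "rz": 0},
    {"x": 0, "y": 0, "z": 0, "rx": 0, "ry": 0, "rz": 0},
    {"x": 0, "y": 0, "z": 0, "rx": 0, "ry": 0, "rz": 0},
  ],
  jaw=-1,
)

```text
t: 5.15
eef_pos: [442.6, 399.2, 10.3]
tcp_rot: [3.142, 0.0, 0.11]
ft_force: [0.0, 0.3, 1.0]
opening: 1.005
grip_force: 0.0
```

>>> step_arm(
  plan=[
    {"x": 0, "y": 0, "z": 0, "rx": 0, "ry": 0, "rz": 0},
    {"x": 0, "y": 0, "z": 0, "rx": 0, "ry": 0, "rz": 0},
    {"x": 0, "y": 0, "z": 0, "rx": 0, "ry": 0, "rz": 0},
    {"x": 0, "y": 0, "z": 0, "rx": 0, "ry": 0, "rz": 0},
    {"x": 0, "y": 0, "z": 0, "rx": 0, "ry": 0, "rz": 0},
    {"x": 0, "y": 0, "z": 0, "rx": 0, "ry": 0, "rz": 0},
    {"x": 0, "y": 0, "z": 0, "rx": 0, "ry": 0, "rz": 0},
    {"x": 0, "y": 0, "z": 0, "rx": 0, "ry": 0, "rz": 0},
    {"x": 0, "y": 0, "z": 0, "rx": 0, "ry": 0, "rz": 0},
    {"x": 0, "y": 0, "z": 0, "rx": 0, "ry": 0, "rz": 0},
  ],
  jaw=1,
)

```text
t: 5.98
eef_pos: [442.5, 399.1, 10.2]
tcp_rot: [3.142, -0.0, 0.11]
ft_force: [0.6, 0.2, 2.5]
opening: 0.548
grip_force: 30.0
```

>>> step_arm(
  plan=[
    {"x": 0, "y": 0, "z": -0.3, "rx": 0, "ry": 0, "rz": 0},
    {"x": 0, "y": 0, "z": -0.6, "rx": 0, "ry": 0, "rz": 0},
    {"x": 0, "y": 0, "z": -0.8, "rx": 0, "ry": 0, "rz": 0},
    {"x": 0, "y": 0, "z": -0.8, "rx": 0, "ry": 0, "rz": 0},
    {"x": 0, "y": 0, "z": -0.8, "rx": 0, "ry": 0, "rz": 0},
    {"x": 0, "y": 0, "z": -0.8, "rx": 0, "ry": 0, "rz": 0},
    {"x": 0, "y": 0, "z": -0.5, "rx": 0, "ry": 0, "rz": 0},
    {"x": 0, "y": 0, "z": 0, "rx": 0, "ry": 0, "rz": 0},
    {"x": 0, "y": 0, "z": 0, "rx": 0, "ry": 0, "rz": 0},
    {"x": 0, "y": 0, "z": 0, "rx": 0, "ry": 0, "rz": 0},
  ],
  jaw=1,
)

```text
t: 6.82
eef_pos: [442.0, 398.7, 124.2]
tcp_rot: [3.141, 0.001, 0.11]
ft_force: [-0.2, 0.7, -3.3]
opening: 0.543
grip_force: 30.0
```

```bash
python3 go.py 558.1 -137.2 120 0.162 30
```

```text
t 6.8167 pos [442.  398.7 124.2] rot [3.141e+00 1.000e-03 1.100e-01] f [-0.2  0.7 -3.3] open 0.543 grip 29.999940544366837 j6 2.08
total units xyz (current tool frame) [ 2.27 21.82  0.18] turn [ 0.01  0.01 -0.52]
per row [0.076 0.727 0.006] turn [ 0.     0.    -0.017]
```

>>> step_arm(
  plan=[
    {"x": 0.1, "y": 0.6, "z": 0, "rx": 0, "ry": 0, "rz": 0},
    {"x": 0.1, "y": 0.9, "z": 0, "rx": 0, "ry": 0, "rz": 0},
    {"x": 0.1, "y": 0.95, "z": 0, "rx": 0, "ry": 0, "rz": 0},
    {"x": 0.1, "y": 0.95, "z": 0, "rx": 0, "ry": 0, "rz": 0},
    {"x": 0.1, "y": 0.95, "z": 0, "rx": 0, "ry": 0, "rz": 0},
    {"x": 0.1, "y": 0.95, "z": 0, "rx": 0, "ry": 0, "rz": 0},
    {"x": 0.1, "y": 0.95, "z": 0, "rx": 0, "ry": 0, "rz": 0},
    {"x": 0.1, "y": 0.95, "z": 0, "rx": 0, "ry": 0, "rz": 0},
    {"x": 0.1, "y": 0.95, "z": 0, "rx": 0, "ry": 0, "rz": 0},
    {"x": 0.1, "y": 0.95, "z": 0, "rx": 0, "ry": 0, "rz": 0},
  ],
  jaw=1,
)

```text
t: 7.65
eef_pos: [491.8, 173.8, 124.1]
tcp_rot: [3.141, 0.002, 0.11]
ft_force: [-0.1, 0.1, -2.9]
opening: 0.546
grip_force: 30.0
```

>>> step_arm(
  plan=[
    {"x": 0.1, "y": 0.95, "z": 0, "rx": 0, "ry": 0, "rz": 0},
    {"x": 0.1, "y": 0.95, "z": 0, "rx": 0, "ry": 0, "rz": 0},
    {"x": 0.1, "y": 0.95, "z": 0, "rx": 0, "ry": 0, "rz": 0},
    {"x": 0.1, "y": 0.95, "z": 0, "rx": 0, "ry": 0, "rz": 0},
    {"x": 0.1, "y": 0.95, "z": 0, "rx": 0, "ry": 0, "rz": 0},
    {"x": 0.1, "y": 0.95, "z": 0, "rx": 0, "ry": 0, "rz": 0},
    {"x": 0.1, "y": 0.95, "z": 0, "rx": 0, "ry": 0, "rz": 0},
    {"x": 0.1, "y": 0.95, "z": 0, "rx": 0, "ry": 0, "rz": 0},
    {"x": 0.1, "y": 0.95, "z": 0, "rx": 0, "ry": 0, "rz": 0},
    {"x": 0.1, "y": 0.95, "z": 0, "rx": 0, "ry": 0, "rz": 0},
  ],
  jaw=1,
)

```text
t: 8.48
eef_pos: [542.4, -59.3, 124.1]
tcp_rot: [-3.141, 0.002, 0.11]
ft_force: [0.8, 0.1, -3.7]
opening: 0.549
grip_force: 30.0
```

>>> step_arm(
  plan=[
    {"x": 0.1, "y": 0.9, "z": 0, "rx": 0, "ry": 0, "rz": 0},
    {"x": 0.1, "y": 0.8, "z": 0, "rx": 0, "ry": 0, "rz": 0},
    {"x": 0.07, "y": 0.72, "z": 0, "rx": 0, "ry": 0, "rz": 0},
    {"x": 0, "y": 0.4, "z": 0, "rx": 0, "ry": 0, "rz": 0},
    {"x": 0, "y": 0, "z": 0, "rx": 0, "ry": 0, "rz": -0.26},
    {"x": 0, "y": 0, "z": 0, "rx": 0, "ry": 0, "rz": -0.26},
    {"x": 0, "y": 0, "z": 0, "rx": 0, "ry": 0, "rz": 0},
    {"x": 0, "y": 0, "z": 0, "rx": 0, "ry": 0, "rz": 0},
    {"x": 0, "y": 0, "z": 0, "rx": 0, "ry": 0, "rz": 0},
    {"x": 0, "y": 0, "z": 0, "rx": 0, "ry": 0, "rz": 0},
  ],
  jaw=1,
)

```text
t: 9.32
eef_pos: [557.3, -126.8, 125.0]
tcp_rot: [-3.142, 0.0, 0.162]
ft_force: [0.7, 0.4, -3.8]
opening: 0.545
grip_force: 30.0
```

```bash
python3 go.py 558.1 -137.2 19 0.162 6
python3 - <<'E'
from cell import *
import cv2,pickle
c=read_camera('wrist');pickle.dump(c,open('w2.pkl','wb'));cv2.imwrite('pics/w2.png',c['image'][:,:,::-1])
E
```

```text
t 9.3167 pos [ 557.3 -126.8  125. ] rot [-3.142  0.     0.162] f [ 0.7  0.4 -3.8] open 0.545 grip 30.000045150518417 j6 1.07
total units xyz (current tool frame) [-0.04  0.42  4.24] turn [-0.  0. -0.]
per row [-0.006  0.07   0.706] turn [-0.     0.001 -0.001]
```

View pics/w2.png

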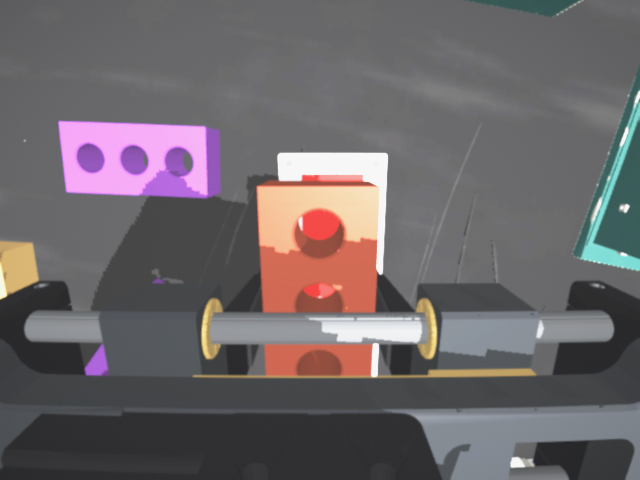

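The wrist view shows the red brick held at (318,280), with the plate's far edge behind it at (333,155). The remaining sideways shift is about 10 mm, which the state confirms.

>>> step_arm(
  plan=[
    {"x": -0.02, "y": 0.42, "z": 0.5, "rx": 0, "ry": 0, "rz": 0},
    {"x": 0, "y": 0, "z": 0.7, "rx": 0, "ry": 0, "rz": 0},
    {"x": 0, "y": 0, "z": 0.7, "rx": 0, "ry": 0, "rz": 0},
    {"x": 0, "y": 0, "z": 0.7, "rx": 0, "ry": 0, "rz": 0},
    {"x": 0, "y": 0, "z": 0.6, "rx": 0, "ry": 0, "rz": 0},
    {"x": 0, "y": 0, "z": 0.4, "rx": 0, "ry": 0, "rz": 0},
    {"x": 0, "y": 0, "z": 0.3, "rx": 0, "ry": 0, "rz": 0},
    {"x": 0, "y": 0, "z": 0.2, "rx": 0, "ry": 0, "rz": 0},
    {"x": 0, "y": 0, "z": 0.1, "rx": 0, "ry": 0, "rz": 0},
    {"x": 0, "y": 0, "z": 0.04, "rx": 0, "ry": 0, "rz": 0},
  ],
  jaw=1,
)

```text
t: 10.2
eef_pos: [558.9, -137.5, 19.1]
tcp_rot: [3.141, -0.0, 0.162]
ft_force: [0.2, 0.2, -3.1]
opening: 0.547
grip_force: 30.0
```

```bash
python3 go.py 558.1 -137.2 18.5 0.162 6
```

```text
t 10.2 pos [ 558.9 -137.5   19.1] rot [ 3.141 -0.     0.162] f [ 0.2  0.2 -3.1] open 0.547 grip 29.99993422999978 j6 1.05
total units xyz (current tool frame) [-0.03 -0.02  0.02] turn [ 0. -0. -0.]
per row [-0.005 -0.003  0.004] turn [ 0. -0. -0.]
```

>>> step_arm(
  plan=[
    {"x": 0, "y": 0, "z": 0.03, "rx": 0, "ry": 0, "rz": 0},
    {"x": 0, "y": 0, "z": 0, "rx": 0, "ry": 0, "rz": 0},
    {"x": 0, "y": 0, "z": 0, "rx": 0, "ry": 0, "rz": 0},
    {"x": 0, "y": 0, "z": 0, "rx": 0, "ry": 0, "rz": 0},
    {"x": 0, "y": 0, "z": 0, "rx": 0, "ry": 0, "rz": 0},
    {"x": 0, "y": 0, "z": 0, "rx": 0, "ry": 0, "rz": 0},
    {"x": 0, "y": 0, "z": 0, "rx": 0, "ry": 0, "rz": 0},
    {"x": 0, "y": 0, "z": 0, "rx": 0, "ry": 0, "rz": 0},
    {"x": 0, "y": 0, "z": 0, "rx": 0, "ry": 0, "rz": 0},
    {"x": 0, "y": 0, "z": 0, "rx": 0, "ry": 0, "rz": 0},
  ],
  jaw=-1,
)

```text
t: 11.03
eef_pos: [558.7, -137.4, 18.4]
tcp_rot: [3.141, 0.0, 0.162]
ft_force: [0.1, 0.3, 0.9]
opening: 1.0
grip_force: 0.0
```

>>> step_arm(
  plan=[
    {"x": 0, "y": 0, "z": -0.5, "rx": 0, "ry": 0, "rz": 0},
    {"x": 0, "y": 0, "z": -0.8, "rx": 0, "ry": 0, "rz": 0},
    {"x": 0, "y": 0, "z": -0.8, "rx": 0, "ry": 0, "rz": 0},
    {"x": 0, "y": 0, "z": -0.8, "rx": 0, "ry": 0, "rz": 0},
    {"x": 0, "y": 0, "z": -0.8, "rx": 0, "ry": 0, "rz": 0},
    {"x": 0, "y": 0, "z": -0.8, "rx": 0, "ry": 0, "rz": 0},
    {"x": 0, "y": 0, "z": -0.5, "rx": 0, "ry": 0, "rz": 0},
    {"x": 0, "y": 0, "z": 0, "rx": 0, "ry": 0, "rz": 0},
    {"x": 0, "y": 0, "z": 0, "rx": 0, "ry": 0, "rz": 0},
    {"x": 0, "y": 0, "z": 0, "rx": 0, "ry": 0, "rz": 0},
  ],
  jaw=-1,
)

```text
t: 11.87
eef_pos: [558.3, -137.3, 142.5]
tcp_rot: [-3.141, 0.001, 0.162]
ft_force: [-0.1, 0.3, -0.2]
opening: 0.998
grip_force: 0.0
```

```bash
python3 go.py 446.6 260.8 150 0.141 20
```

```text
t 11.8667 pos [ 558.3 -137.3  142.5] rot [-3.141e+00  1.000e-03  1.620e-01] f [-0.1  0.3 -0.2] open 0.998 grip 0.0 j6 1.05
total units xyz (current tool frame) [ -1.84 -16.43  -0.29] turn [-0.    0.01  0.21]
per row [-0.092 -0.822 -0.015] turn [-0.     0.001  0.01 ]
```

>>> step_arm(
  plan=[
    {"x": -0.1, "y": -0.93, "z": 0, "rx": 0, "ry": 0, "rz": 0},
    {"x": -0.1, "y": -0.93, "z": 0, "rx": 0, "ry": 0, "rz": 0},
    {"x": -0.1, "y": -0.93, "z": 0, "rx": 0, "ry": 0, "rz": 0},
    {"x": -0.1, "y": -0.93, "z": 0, "rx": 0, "ry": 0, "rz": 0},
    {"x": -0.1, "y": -0.93, "z": 0, "rx": 0, "ry": 0, "rz": 0},
    {"x": -0.1, "y": -0.93, "z": 0, "rx": 0, "ry": 0, "rz": 0},
    {"x": -0.1, "y": -0.93, "z": 0, "rx": 0, "ry": 0, "rz": 0},
    {"x": -0.1, "y": -0.93, "z": 0, "rx": 0, "ry": 0, "rz": 0},
    {"x": -0.1, "y": -0.93, "z": 0, "rx": 0, "ry": 0, "rz": 0},
    {"x": -0.1, "y": -0.93, "z": 0, "rx": 0, "ry": 0, "rz": 0},
  ],
  jaw=-1,
)

```text
t: 12.7
eef_pos: [495.7, 89.0, 142.2]
tcp_rot: [-3.141, 0.002, 0.162]
ft_force: [0.5, 0.4, 1.3]
opening: 1.002
grip_force: 0.0
```

>>> step_arm(
  plan=[
    {"x": -0.12, "y": -0.93, "z": 0, "rx": 0, "ry": 0, "rz": 0},
    {"x": -0.12, "y": -0.93, "z": 0, "rx": 0, "ry": 0, "rz": 0},
    {"x": -0.12, "y": -0.93, "z": 0, "rx": 0, "ry": 0, "rz": 0},
    {"x": -0.12, "y": -0.93, "z": 0, "rx": 0, "ry": 0, "rz": 0},
    {"x": -0.12, "y": -0.93, "z": 0, "rx": 0, "ry": 0, "rz": 0},
    {"x": -0.12, "y": -0.93, "z": 0, "rx": 0, "ry": 0, "rz": 0},
    {"x": -0.12, "y": -0.93, "z": 0, "rx": 0, "ry": 0, "rz": 0},
    {"x": 0, "y": -0.62, "z": 0, "rx": 0, "ry": 0, "rz": 0},
    {"x": 0, "y": 0, "z": 0, "rx": 0, "ry": 0, "rz": 0.21},
    {"x": 0, "y": 0, "z": 0, "rx": 0, "ry": 0, "rz": 0},
  ],
  jaw=-1,
)

```text
t: 13.53
eef_pos: [446.6, 260.7, 142.3]
tcp_rot: [3.141, 0.002, 0.141]
ft_force: [-0.1, -0.7, -0.2]
opening: 1.002
grip_force: 0.0
```

```bash
python3 go.py 446.6 260.8 10 0.141 6
python3 - <<'E'
from cell import *
import cv2,pickle
c=read_camera('wrist');pickle.dump(c,open('w3.pkl','wb'));cv2.imwrite('pics/w3.png',c['image'][:,:,::-1])
E
```

```text
t 13.5333 pos [446.6 260.7 142.3] rot [3.141e+00 2.000e-03 1.410e-01] f [-0.1 -0.7 -0.2] open 1.002 grip 0.0 j6 1.83
total units xyz (current tool frame) [ 0.01 -0.01  5.29] turn [ 0.01  0.02 -0.  ]
per row [ 0.002 -0.001  0.882] turn [ 0.001  0.003 -0.   ]
```

View pics/w3.png

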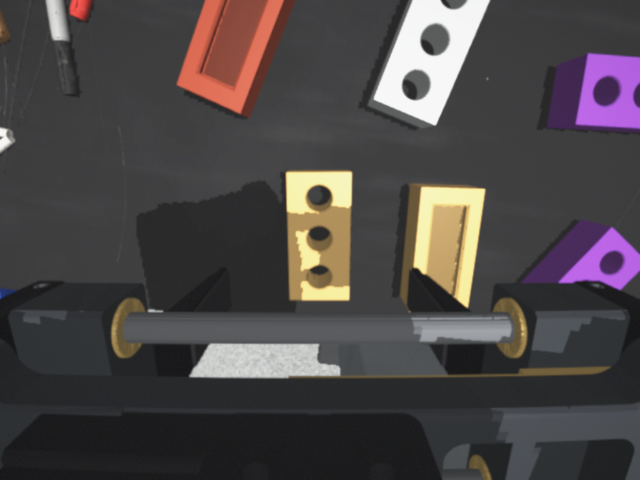

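The buff perforated brick is centred at (319,236). The frogged neighbour at (445,245) clears the open finger by about 20 mm.

>>> step_arm(
  plan=[
    {"x": 0, "y": 0, "z": 0.75, "rx": 0, "ry": 0, "rz": 0},
    {"x": 0, "y": 0, "z": 0.8, "rx": 0, "ry": 0, "rz": 0},
    {"x": 0, "y": 0, "z": 0.8, "rx": 0, "ry": 0, "rz": 0},
    {"x": 0, "y": 0, "z": 0.8, "rx": 0, "ry": 0, "rz": 0},
    {"x": 0, "y": 0, "z": 0.8, "rx": 0, "ry": 0, "rz": 0},
    {"x": 0, "y": 0, "z": 0.7, "rx": 0, "ry": 0, "rz": 0},
    {"x": 0, "y": 0, "z": 0.4, "rx": 0, "ry": 0, "rz": 0},
    {"x": 0, "y": 0, "z": 0.24, "rx": 0, "ry": 0, "rz": 0},
    {"x": 0, "y": 0, "z": 0, "rx": 0, "ry": 0, "rz": 0},
    {"x": 0, "y": 0, "z": 0, "rx": 0, "ry": 0, "rz": 0},
  ],
  jaw=-1,
)

```text
t: 14.42
eef_pos: [447.4, 260.3, 11.4]
tcp_rot: [3.142, -0.0, 0.14]
ft_force: [-0.1, 0.3, 0.8]
opening: 1.001
grip_force: 0.0
```

>>> step_arm(
  plan=[
    {"x": 0, "y": 0, "z": 0, "rx": 0, "ry": 0, "rz": 0},
    {"x": 0, "y": 0, "z": 0, "rx": 0, "ry": 0, "rz": 0},
    {"x": 0, "y": 0, "z": 0, "rx": 0, "ry": 0, "rz": 0},
    {"x": 0, "y": 0, "z": 0, "rx": 0, "ry": 0, "rz": 0},
    {"x": 0, "y": 0, "z": 0, "rx": 0, "ry": 0, "rz": 0},
    {"x": 0, "y": 0, "z": 0, "rx": 0, "ry": 0, "rz": 0},
    {"x": 0, "y": 0, "z": 0, "rx": 0, "ry": 0, "rz": 0},
    {"x": 0, "y": 0, "z": 0, "rx": 0, "ry": 0, "rz": 0},
    {"x": 0, "y": 0, "z": 0, "rx": 0, "ry": 0, "rz": 0},
    {"x": 0, "y": 0, "z": 0, "rx": 0, "ry": 0, "rz": 0},
  ],
  jaw=1,
)

```text
t: 15.25
eef_pos: [447.2, 260.6, 11.2]
tcp_rot: [3.142, -0.0, 0.141]
ft_force: [-1.1, -0.2, 1.5]
opening: 0.545
grip_force: 30.0
```

>>> step_arm(
  plan=[
    {"x": 0, "y": 0, "z": -0.3, "rx": 0, "ry": 0, "rz": 0},
    {"x": 0, "y": 0, "z": -0.6, "rx": 0, "ry": 0, "rz": 0},
    {"x": 0, "y": 0, "z": -0.8, "rx": 0, "ry": 0, "rz": 0},
    {"x": 0, "y": 0, "z": -0.8, "rx": 0, "ry": 0, "rz": 0},
    {"x": 0, "y": 0, "z": -0.8, "rx": 0, "ry": 0, "rz": 0},
    {"x": 0, "y": 0, "z": -0.8, "rx": 0, "ry": 0, "rz": 0},
    {"x": 0, "y": 0, "z": -0.5, "rx": 0, "ry": 0, "rz": 0},
    {"x": 0, "y": 0, "z": 0, "rx": 0, "ry": 0, "rz": 0},
    {"x": 0, "y": 0, "z": 0, "rx": 0, "ry": 0, "rz": 0},
    {"x": 0, "y": 0, "z": 0, "rx": 0, "ry": 0, "rz": 0},
  ],
  jaw=1,
)

```text
t: 16.08
eef_pos: [446.7, 260.3, 125.4]
tcp_rot: [3.141, 0.001, 0.141]
ft_force: [-0.2, 0.6, -2.8]
opening: 0.543
grip_force: 30.0
```

```bash
python3 go.py 441.7 -156.2 120 0.162 18
python3 - <<'E'
from cell import *
from h import *
c=read_camera('top');pickle.dump(c,open('t2.pkl','wb'));W=world(c);V=c['image'].max(2);z=W[...,2]
print('red',rect(c,(abs(z-44)<8)&(V>80),(439,217),44))
cv2.imwrite('pics/t2.png',c['image'][100:340,150:510,::-1])
E
```

```text
t 16.0833 pos [446.7 260.3 125.4] rot [3.141e+00 1.000e-03 1.410e-01] f [-0.2  0.6 -2.8] open 0.543 grip 29.99782919883728 j6 1.83
total units xyz (current tool frame) [-2.53 16.47  0.22] turn [ 0.    0.01 -0.21]
per row [-0.141  0.915  0.012] turn [ 0.     0.001 -0.012]
red [ 5.59298e+02 -1.35372e+02  1.09853e+02  5.42730e+01  1.61000e-01]
```

View pics/t2.png

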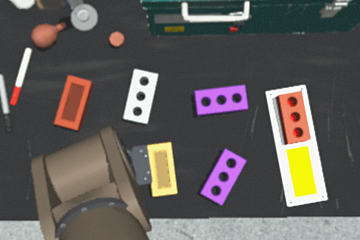

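The crop shows the red brick on the red field at (292,115), measured within about 2 mm of its target. The frogged bricks are undisturbed. Next is carrying the buff one.

>>> step_arm(
  plan=[
    {"x": -0.1, "y": 0.6, "z": 0, "rx": 0, "ry": 0, "rz": 0},
    {"x": -0.14, "y": 0.92, "z": 0, "rx": 0, "ry": 0, "rz": 0},
    {"x": -0.14, "y": 0.92, "z": 0, "rx": 0, "ry": 0, "rz": 0},
    {"x": -0.14, "y": 0.92, "z": 0, "rx": 0, "ry": 0, "rz": 0},
    {"x": -0.14, "y": 0.92, "z": 0, "rx": 0, "ry": 0, "rz": 0},
    {"x": -0.14, "y": 0.92, "z": 0, "rx": 0, "ry": 0, "rz": 0},
    {"x": -0.14, "y": 0.92, "z": 0, "rx": 0, "ry": 0, "rz": 0},
    {"x": -0.14, "y": 0.92, "z": 0, "rx": 0, "ry": 0, "rz": 0},
    {"x": -0.14, "y": 0.92, "z": 0, "rx": 0, "ry": 0, "rz": 0},
    {"x": -0.14, "y": 0.92, "z": 0, "rx": 0, "ry": 0, "rz": 0},
  ],
  jaw=1,
)

```text
t: 16.97
eef_pos: [444.1, 34.9, 125.2]
tcp_rot: [-3.141, 0.002, 0.141]
ft_force: [0.3, -0.1, -3.8]
opening: 0.544
grip_force: 30.0
```

>>> step_arm(
  plan=[
    {"x": -0.14, "y": 0.92, "z": 0, "rx": 0, "ry": 0, "rz": 0},
    {"x": -0.14, "y": 0.92, "z": 0, "rx": 0, "ry": 0, "rz": 0},
    {"x": -0.14, "y": 0.92, "z": 0, "rx": 0, "ry": 0, "rz": 0},
    {"x": -0.14, "y": 0.92, "z": 0, "rx": 0, "ry": 0, "rz": 0},
    {"x": -0.14, "y": 0.92, "z": 0, "rx": 0, "ry": 0, "rz": 0},
    {"x": -0.14, "y": 0.92, "z": 0, "rx": 0, "ry": 0, "rz": 0},
    {"x": -0.14, "y": 0.92, "z": 0, "rx": 0, "ry": 0, "rz": 0},
    {"x": -0.19, "y": 0.8, "z": 0, "rx": 0, "ry": 0, "rz": 0},
    {"x": 0, "y": 0.35, "z": 0, "rx": 0, "ry": 0, "rz": -0.1},
    {"x": 0, "y": 0, "z": 0, "rx": 0, "ry": 0, "rz": -0.11},
  ],
  jaw=1,
)

```text
t: 17.8
eef_pos: [442.2, -157.5, 125.2]
tcp_rot: [-3.141, 0.001, 0.16]
ft_force: [0.3, 0.3, -2.9]
opening: 0.548
grip_force: 30.0
```

```bash
python3 go.py 441.7 -156.2 20 0.162 6
```

```text
t 17.8 pos [ 442.2 -157.5  125.2] rot [-3.141e+00  1.000e-03  1.600e-01] f [ 0.3  0.3 -2.9] open 0.548 grip 29.997687935829163 j6 0.93
total units xyz (current tool frame) [-0.01 -0.05  4.21] turn [-0.    0.01 -0.02]
per row [-0.001 -0.009  0.701] turn [-0.001  0.002 -0.003]
```

>>> step_arm(
  plan=[
    {"x": -0.02, "y": -0.04, "z": 0.5, "rx": 0, "ry": 0, "rz": 0},
    {"x": 0, "y": 0, "z": 0.7, "rx": 0, "ry": 0, "rz": 0},
    {"x": 0, "y": 0, "z": 0.7, "rx": 0, "ry": 0, "rz": 0},
    {"x": 0, "y": 0, "z": 0.7, "rx": 0, "ry": 0, "rz": 0},
    {"x": 0, "y": 0, "z": 0.6, "rx": 0, "ry": 0, "rz": 0},
    {"x": 0, "y": 0, "z": 0.4, "rx": 0, "ry": 0, "rz": 0},
    {"x": 0, "y": 0, "z": 0.3, "rx": 0, "ry": 0, "rz": 0},
    {"x": 0, "y": 0, "z": 0.2, "rx": 0, "ry": 0, "rz": 0},
    {"x": 0, "y": 0, "z": 0.1, "rx": 0, "ry": 0, "rz": 0},
    {"x": 0, "y": 0, "z": 0, "rx": 0, "ry": 0, "rz": 0},
  ],
  jaw=1,
)

```text
t: 18.63
eef_pos: [441.6, -154.8, 20.8]
tcp_rot: [-3.141, 0.001, 0.162]
ft_force: [0.4, -0.9, -3.3]
opening: 0.544
grip_force: 30.0
```

>>> step_arm(
  plan=[
    {"x": 0, "y": 0, "z": 0.02, "rx": 0, "ry": 0, "rz": 0},
    {"x": 0, "y": 0, "z": 0, "rx": 0, "ry": 0, "rz": 0},
    {"x": 0, "y": 0, "z": 0, "rx": 0, "ry": 0, "rz": 0},
    {"x": 0, "y": 0, "z": 0, "rx": 0, "ry": 0, "rz": 0},
    {"x": 0, "y": 0, "z": 0, "rx": 0, "ry": 0, "rz": 0},
    {"x": 0, "y": 0, "z": 0, "rx": 0, "ry": 0, "rz": 0},
    {"x": 0, "y": 0, "z": 0, "rx": 0, "ry": 0, "rz": 0},
    {"x": 0, "y": 0, "z": 0, "rx": 0, "ry": 0, "rz": 0},
    {"x": 0, "y": 0, "z": 0, "rx": 0, "ry": 0, "rz": 0},
    {"x": 0, "y": 0, "z": 0, "rx": 0, "ry": 0, "rz": 0},
  ],
  jaw=-1,
)

```text
t: 19.47
eef_pos: [441.6, -155.1, 20.6]
tcp_rot: [3.142, 0.0, 0.162]
ft_force: [0.2, -0.3, 0.0]
opening: 0.999
grip_force: 0.0
```

>>> step_arm(
  plan=[
    {"x": 0, "y": 0, "z": -0.5, "rx": 0, "ry": 0, "rz": 0},
    {"x": 0, "y": 0, "z": -0.8, "rx": 0, "ry": 0, "rz": 0},
    {"x": 0, "y": 0, "z": -0.8, "rx": 0, "ry": 0, "rz": 0},
    {"x": 0, "y": 0, "z": -0.8, "rx": 0, "ry": 0, "rz": 0},
    {"x": 0, "y": 0, "z": -0.8, "rx": 0, "ry": 0, "rz": 0},
    {"x": 0, "y": 0, "z": -0.8, "rx": 0, "ry": 0, "rz": 0},
    {"x": 0, "y": 0, "z": -0.5, "rx": 0, "ry": 0, "rz": 0},
    {"x": 0, "y": 0, "z": 0, "rx": 0, "ry": 0, "rz": 0},
    {"x": 0, "y": 0, "z": 0, "rx": 0, "ry": 0, "rz": 0},
    {"x": 0, "y": 0, "z": 0, "rx": 0, "ry": 0, "rz": 0},
  ],
  jaw=-1,
)

```text
t: 20.3
eef_pos: [441.3, -154.9, 144.8]
tcp_rot: [-3.141, 0.001, 0.162]
ft_force: [-0.5, 0.9, 0.4]
opening: 0.999
grip_force: 0.0
```

```bash
python3 go.py 608.8 197.6 140 -0.222 17
```

```text
t 20.3 pos [ 441.3 -154.9  144.8] rot [-3.141e+00  1.000e-03  1.620e-01] f [-0.5  0.9  0.4] open 0.999 grip 0.0 j6 0.93
total units xyz (current tool frame) [  8.88 -12.84   0.19] turn [-0.    0.01  3.84]
per row [ 0.523 -0.755  0.011] turn [-0.     0.001  0.226]
```

>>> step_arm(
  plan=[
    {"x": 0.63, "y": -0.92, "z": 0, "rx": 0, "ry": 0, "rz": 0},
    {"x": 0.63, "y": -0.92, "z": 0, "rx": 0, "ry": 0, "rz": 0},
    {"x": 0.63, "y": -0.92, "z": 0, "rx": 0, "ry": 0, "rz": 0},
    {"x": 0.63, "y": -0.92, "z": 0, "rx": 0, "ry": 0, "rz": 0},
    {"x": 0.63, "y": -0.92, "z": 0, "rx": 0, "ry": 0, "rz": 0},
    {"x": 0.63, "y": -0.92, "z": 0, "rx": 0, "ry": 0, "rz": 0},
    {"x": 0.63, "y": -0.92, "z": 0, "rx": 0, "ry": 0, "rz": 0},
    {"x": 0, "y": 0, "z": 0, "rx": 0, "ry": 0, "rz": 0},
    {"x": 0, "y": 0, "z": 0, "rx": 0, "ry": 0, "rz": 0},
    {"x": 0, "y": 0, "z": 0, "rx": 0, "ry": 0, "rz": 0},
  ],
  jaw=-1,
)

```text
t: 21.13
eef_pos: [523.9, 21.4, 144.6]
tcp_rot: [-3.141, 0.002, 0.162]
ft_force: [0.1, -0.3, -0.5]
opening: 1.0
grip_force: 0.0
```

Run:
```python
from cell import *
from h import *
s=state();c=read_camera('wrist');print(s['eef_pos'],'cam',-c['R'].T@c['t'])
c=pickle.load(open('top.pkl','rb'));W=world(c)
for y in range(0,320,40):
    k=(abs(W[...,1]-y)<20)&(W[...,2]>60)&(W[...,0]>650);p=W[k];i=p[:,0].argmin();print(y,p[i].round(),np.percentile(p[:,0],1).round())
c=read_camera('top');pickle.dump(c,open('t3.pkl','wb'));W=world(c);V=c['image'].max(2);z=W[...,2]
cv2.imwrite('pics/t3.png',c['image'][100:340,150:510,::-1])
for q in [(439,217),(455,272)]:print(rect(c,(abs(z-44)<8)&(V>80),q,44))
```

```text
[523.89131073  21.35823854 144.59253096] cam [592.08712216  32.7038507  315.56430784]
0 [707.   7. 261.] 712.0
40 [706.  56. 266.] 709.0
80 [706.  96. 260.] 708.0
120 [709. 102. 259.] 716.0
160 [738. 163. 247.] 739.0
200 [738. 181. 241.] 739.0
240 [914. 258.  60.] 914.0
280 [900. 288.  77.] 902.0
[ 5.43217e+02 -1.62825e+02  4.42700e+00  4.33300e+00 -2.90000e-02]
[ 4.35115e+02 -1.76856e+02  9.01560e+01  2.14680e+01 -3.10000e-02]
```

View pics/t3.png

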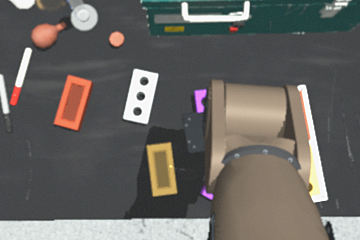

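The crop shows the arm hiding the plate. The grey brick is at (141,96), and the oven front at x=738 leaves about 60 mm beyond the wrist camera. Continuing.

```bash
python3 go.py 608.8 197.6 140 -0.222 8
```

```text
t 21.2333 pos [524.   20.7 145.1] rot [-3.142e+00  1.000e-03  1.610e-01] f [0.6 0.2 0.8] open 1.0 grip 0.0 j6 1.32
total units xyz (current tool frame) [ 4.48 -6.44  0.2 ] turn [0.   0.01 3.83]
per row [ 0.56  -0.805  0.025] turn [0.    0.001 0.479]
```

>>> step_arm(
  plan=[
    {"x": 0.56, "y": -0.8, "z": 0, "rx": 0, "ry": 0, "rz": 0},
    {"x": 0.56, "y": -0.8, "z": 0, "rx": 0, "ry": 0, "rz": 0},
    {"x": 0.56, "y": -0.8, "z": 0, "rx": 0, "ry": 0, "rz": 0},
    {"x": 0.56, "y": -0.8, "z": 0, "rx": 0, "ry": 0, "rz": 0},
    {"x": 0.56, "y": -0.8, "z": 0, "rx": 0, "ry": 0, "rz": 0},
    {"x": 0.56, "y": -0.8, "z": 0, "rx": 0, "ry": 0, "rz": 0},
    {"x": 0.56, "y": -0.8, "z": 0, "rx": 0, "ry": 0, "rz": 0},
    {"x": 0.56, "y": -0.8, "z": 0, "rx": 0, "ry": 0, "rz": 0},
    {"x": 0, "y": 0, "z": 0, "rx": 0, "ry": 0, "rz": 0},
    {"x": 0, "y": 0, "z": 0, "rx": 0, "ry": 0, "rz": 0},
  ],
  jaw=-1,
)

```text
t: 22.07
eef_pos: [609.2, 197.2, 145.1]
tcp_rot: [3.141, 0.001, 0.162]
ft_force: [-0.2, 0.2, -0.1]
opening: 1.0
grip_force: 0.0
```

>>> step_arm(
  plan=[
    {"x": 0, "y": 0, "z": 0, "rx": 0, "ry": 0, "rz": 0.5},
    {"x": 0, "y": 0, "z": 0, "rx": 0, "ry": 0, "rz": 0.5},
    {"x": 0, "y": 0, "z": 0, "rx": 0, "ry": 0, "rz": 0.5},
    {"x": 0, "y": 0, "z": 0, "rx": 0, "ry": 0, "rz": 0.5},
    {"x": 0, "y": 0, "z": 0, "rx": 0, "ry": 0, "rz": 0.5},
    {"x": 0, "y": 0, "z": 0, "rx": 0, "ry": 0, "rz": 0.5},
    {"x": 0, "y": 0, "z": 0, "rx": 0, "ry": 0, "rz": 0.5},
    {"x": 0, "y": 0, "z": 0, "rx": 0, "ry": 0, "rz": 0.33},
    {"x": 0, "y": 0, "z": 0, "rx": 0, "ry": 0, "rz": 0},
    {"x": 0, "y": 0, "z": 0, "rx": 0, "ry": 0, "rz": 0},
  ],
  jaw=-1,
)

```text
t: 22.9
eef_pos: [609.1, 196.2, 145.6]
tcp_rot: [3.141, 0.0, -0.221]
ft_force: [-0.2, -0.6, 0.9]
opening: 0.995
grip_force: 0.0
```

```bash
python3 go.py 608.8 197.6 10 -0.222 6
python3 - <<'E'
from cell import *
from h import *
c=read_camera('wrist');cv2.imwrite('pics/w4.png',c['image'][:,:,::-1])
c=read_camera('top');W=world(c);V=c['image'].max(2);z=W[...,2]
for q in [(439,217),(453,272)]:print(rect(c,(abs(z-44)<8)&(V>80),q,44))
E
```

```text
t 22.9 pos [609.1 196.2 145.6] rot [ 3.141  0.    -0.221] f [-0.2 -0.6  0.9] open 0.995 grip 0.0 j6 2.0
total units xyz (current tool frame) [-0.02 -0.06  5.43] turn [0.   0.   0.01]
per row [-0.004 -0.009  0.904] turn [0.001 0.    0.001]
[ 5.59291e+02 -1.35440e+02  1.09778e+02  5.43920e+01  1.66000e-01]
[ 4.41059e+02 -1.53009e+02  1.09831e+02  5.39460e+01  1.61000e-01]
```

View pics/w4.png

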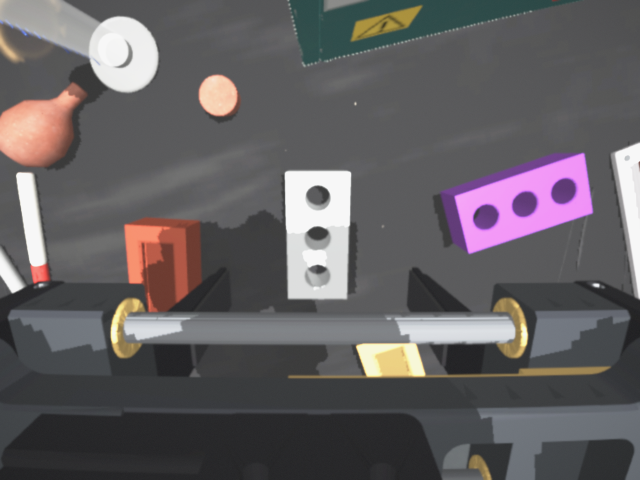

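Red and buff measure on their fields within about 3 mm. The grey brick at (318,235) is centred between the fingers, with the red frogged brick at (165,265) clear of them.

>>> step_arm(
  plan=[
    {"x": 0, "y": -0.05, "z": 0.8, "rx": 0, "ry": 0, "rz": 0},
    {"x": 0, "y": 0, "z": 0.8, "rx": 0, "ry": 0, "rz": 0},
    {"x": 0, "y": 0, "z": 0.8, "rx": 0, "ry": 0, "rz": 0},
    {"x": 0, "y": 0, "z": 0.8, "rx": 0, "ry": 0, "rz": 0},
    {"x": 0, "y": 0, "z": 0.8, "rx": 0, "ry": 0, "rz": 0},
    {"x": 0, "y": 0, "z": 0.7, "rx": 0, "ry": 0, "rz": 0},
    {"x": 0, "y": 0, "z": 0.45, "rx": 0, "ry": 0, "rz": 0},
    {"x": 0, "y": 0, "z": 0.25, "rx": 0, "ry": 0, "rz": 0},
    {"x": 0, "y": 0, "z": 0, "rx": 0, "ry": 0, "rz": 0},
    {"x": 0, "y": 0, "z": 0, "rx": 0, "ry": 0, "rz": 0},
  ],
  jaw=-1,
)

```text
t: 23.83
eef_pos: [609.9, 198.7, 11.1]
tcp_rot: [-3.141, -0.0, -0.221]
ft_force: [0.7, 0.2, 0.2]
opening: 1.0
grip_force: 0.0
```

>>> step_arm(
  plan=[
    {"x": 0, "y": 0, "z": 0, "rx": 0, "ry": 0, "rz": 0},
    {"x": 0, "y": 0, "z": 0, "rx": 0, "ry": 0, "rz": 0},
    {"x": 0, "y": 0, "z": 0, "rx": 0, "ry": 0, "rz": 0},
    {"x": 0, "y": 0, "z": 0, "rx": 0, "ry": 0, "rz": 0},
    {"x": 0, "y": 0, "z": 0, "rx": 0, "ry": 0, "rz": 0},
    {"x": 0, "y": 0, "z": 0, "rx": 0, "ry": 0, "rz": 0},
    {"x": 0, "y": 0, "z": 0, "rx": 0, "ry": 0, "rz": 0},
    {"x": 0, "y": 0, "z": 0, "rx": 0, "ry": 0, "rz": 0},
    {"x": 0, "y": 0, "z": 0, "rx": 0, "ry": 0, "rz": 0},
    {"x": 0, "y": 0, "z": 0, "rx": 0, "ry": 0, "rz": 0},
  ],
  jaw=1,
)

```text
t: 24.67
eef_pos: [609.5, 198.6, 10.7]
tcp_rot: [3.141, 0.0, -0.221]
ft_force: [-0.8, -2.2, 1.0]
opening: 0.547
grip_force: 30.0
```

>>> step_arm(
  plan=[
    {"x": 0, "y": 0, "z": -0.3, "rx": 0, "ry": 0, "rz": 0},
    {"x": 0, "y": 0, "z": -0.6, "rx": 0, "ry": 0, "rz": 0},
    {"x": 0, "y": 0, "z": -0.8, "rx": 0, "ry": 0, "rz": 0},
    {"x": 0, "y": 0, "z": -0.8, "rx": 0, "ry": 0, "rz": 0},
    {"x": 0, "y": 0, "z": -0.8, "rx": 0, "ry": 0, "rz": 0},
    {"x": 0, "y": 0, "z": -0.8, "rx": 0, "ry": 0, "rz": 0},
    {"x": 0, "y": 0, "z": -0.8, "rx": 0, "ry": 0, "rz": 0},
    {"x": 0, "y": 0, "z": -0.5, "rx": 0, "ry": 0, "rz": 0},
    {"x": 0, "y": 0, "z": 0, "rx": 0, "ry": 0, "rz": 0},
    {"x": 0, "y": 0, "z": 0, "rx": 0, "ry": 0, "rz": 0},
  ],
  jaw=1,
)

```text
t: 25.5
eef_pos: [609.4, 198.8, 145.8]
tcp_rot: [-3.141, -0.001, -0.221]
ft_force: [0.5, 0.0, -3.2]
opening: 0.546
grip_force: 30.0
```

```bash
python3 go.py 500 -146 145 0.162 16
```

```text
t 25.5 pos [609.4 198.8 145.8] rot [-3.141e+00 -1.000e-03 -2.210e-01] f [ 0.5  0.  -3.2] open 0.546 grip 29.998844861984253 j6 2.0
total units xyz (current tool frame) [-1.24 14.42  0.03] turn [-0.   -0.01 -3.83]
per row [-0.078  0.901  0.002] turn [-0.    -0.    -0.239]
```

>>> step_arm(
  plan=[
    {"x": -0.07, "y": 0.6, "z": 0, "rx": 0, "ry": 0, "rz": 0},
    {"x": -0.08, "y": 0.9, "z": 0, "rx": 0, "ry": 0, "rz": 0},
    {"x": -0.08, "y": 0.9, "z": 0, "rx": 0, "ry": 0, "rz": 0},
    {"x": -0.08, "y": 0.9, "z": 0, "rx": 0, "ry": 0, "rz": 0},
    {"x": -0.08, "y": 0.9, "z": 0, "rx": 0, "ry": 0, "rz": 0},
    {"x": -0.08, "y": 0.9, "z": 0, "rx": 0, "ry": 0, "rz": 0},
    {"x": -0.08, "y": 0.9, "z": 0, "rx": 0, "ry": 0, "rz": 0},
    {"x": -0.08, "y": 0.9, "z": 0, "rx": 0, "ry": 0, "rz": 0},
    {"x": -0.08, "y": 0.9, "z": 0, "rx": 0, "ry": 0, "rz": 0},
    {"x": -0.08, "y": 0.9, "z": 0, "rx": 0, "ry": 0, "rz": 0},
  ],
  jaw=1,
)

```text
t: 26.33
eef_pos: [541.1, -10.5, 144.4]
tcp_rot: [3.141, 0.002, -0.221]
ft_force: [-0.4, 0.1, -3.7]
opening: 0.544
grip_force: 30.0
```

>>> step_arm(
  plan=[
    {"x": -0.08, "y": 0.9, "z": 0, "rx": 0, "ry": 0, "rz": 0},
    {"x": -0.08, "y": 0.9, "z": 0, "rx": 0, "ry": 0, "rz": 0},
    {"x": -0.08, "y": 0.9, "z": 0, "rx": 0, "ry": 0, "rz": 0},
    {"x": -0.08, "y": 0.9, "z": 0, "rx": 0, "ry": 0, "rz": 0},
    {"x": -0.08, "y": 0.9, "z": 0, "rx": 0, "ry": 0, "rz": 0},
    {"x": -0.06, "y": 0.8, "z": 0, "rx": 0, "ry": 0, "rz": 0},
    {"x": 0, "y": 0.42, "z": 0, "rx": 0, "ry": 0, "rz": -0.5},
    {"x": 0, "y": 0, "z": 0, "rx": 0, "ry": 0, "rz": -0.5},
    {"x": 0, "y": 0, "z": 0, "rx": 0, "ry": 0, "rz": -0.5},
    {"x": 0, "y": 0, "z": 0, "rx": 0, "ry": 0, "rz": -0.5},
  ],
  jaw=1,
)

```text
t: 27.17
eef_pos: [498.7, -146.5, 144.4]
tcp_rot: [-3.141, 0.002, -0.02]
ft_force: [-1.2, 0.2, -3.4]
opening: 0.544
grip_force: 30.0
```

>>> step_arm(
  plan=[
    {"x": 0, "y": 0, "z": 0, "rx": 0, "ry": 0, "rz": -0.5},
    {"x": 0, "y": 0, "z": 0, "rx": 0, "ry": 0, "rz": -0.5},
    {"x": 0, "y": 0, "z": 0, "rx": 0, "ry": 0, "rz": -0.5},
    {"x": 0, "y": 0, "z": 0, "rx": 0, "ry": 0, "rz": -0.33},
    {"x": 0, "y": 0, "z": 0.4, "rx": 0, "ry": 0, "rz": 0},
    {"x": 0, "y": 0, "z": 0.6, "rx": 0, "ry": 0, "rz": 0},
    {"x": 0, "y": 0, "z": 0.6, "rx": 0, "ry": 0, "rz": 0},
    {"x": 0, "y": 0, "z": 0.2, "rx": 0, "ry": 0, "rz": 0},
    {"x": 0, "y": 0, "z": 0, "rx": 0, "ry": 0, "rz": 0},
    {"x": 0, "y": 0, "z": 0, "rx": 0, "ry": 0, "rz": 0},
  ],
  jaw=1,
)

```text
t: 28.0
eef_pos: [499.7, -146.1, 100.2]
tcp_rot: [-3.141, 0.001, 0.161]
ft_force: [-0.3, 0.7, -2.6]
opening: 0.546
grip_force: 30.0
```

```bash
python3 go.py 500 -146 55.5 0.162 6;  python3 - <<'E'
from cell import *
from h import *
c=read_camera('wrist');cv2.imwrite('pics/w5.png',c['image'][:,:,::-1])
E
```

```text
t 28.0 pos [ 499.7 -146.1  100.2] rot [-3.141e+00  1.000e-03  1.610e-01] f [-0.3  0.7 -2.6] open 0.546 grip 29.998935163021088 j6 1.0
total units xyz (current tool frame) [ 0.02 -0.    1.79] turn [-0.01  0.01 -0.01]
per row [ 0.003 -0.     0.298] turn [-0.001  0.002 -0.001]
```

View pics/w5.png

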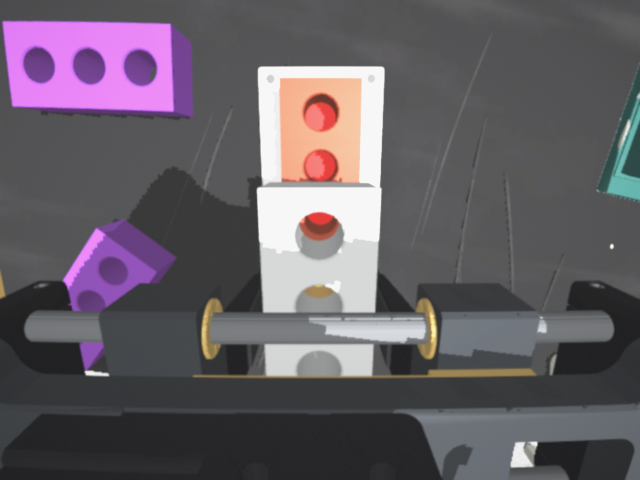

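The view shows the grey brick at (318,280), in line with the red brick and plate at (320,130). I'll lower it.

>>> step_arm(
  plan=[
    {"x": 0, "y": 0, "z": 0.4, "rx": 0, "ry": 0, "rz": 0},
    {"x": 0, "y": 0, "z": 0.4, "rx": 0, "ry": 0, "rz": 0},
    {"x": 0, "y": 0, "z": 0.3, "rx": 0, "ry": 0, "rz": 0},
    {"x": 0, "y": 0, "z": 0.2, "rx": 0, "ry": 0, "rz": 0},
    {"x": 0, "y": 0, "z": 0.2, "rx": 0, "ry": 0, "rz": 0},
    {"x": 0, "y": 0, "z": 0.1, "rx": 0, "ry": 0, "rz": 0},
    {"x": 0, "y": 0, "z": 0.1, "rx": 0, "ry": 0, "rz": 0},
    {"x": 0, "y": 0, "z": 0.06, "rx": 0, "ry": 0, "rz": 0},
    {"x": 0, "y": 0, "z": 0, "rx": 0, "ry": 0, "rz": 0},
    {"x": 0, "y": 0, "z": 0, "rx": 0, "ry": 0, "rz": 0},
  ],
  jaw=1,
)

```text
t: 28.88
eef_pos: [500.1, -146.1, 56.7]
tcp_rot: [3.141, -0.0, 0.162]
ft_force: [0.2, -0.1, -2.9]
opening: 0.542
grip_force: 30.0
```

```bash
python3 go.py 500 -146 55 0.162 6
```

```text
t 28.8833 pos [ 500.1 -146.1   56.7] rot [ 3.141 -0.     0.162] f [ 0.2 -0.1 -2.9] open 0.542 grip 29.99874919652939 j6 1.0
total units xyz (current tool frame) [-0.   -0.01  0.07] turn [ 0. -0. -0.]
per row [-0.    -0.001  0.012] turn [ 0. -0. -0.]
```

>>> step_arm(
  plan=[
    {"x": 0, "y": 0, "z": 0.03, "rx": 0, "ry": 0, "rz": 0},
    {"x": 0, "y": 0, "z": 0.03, "rx": 0, "ry": 0, "rz": 0},
    {"x": 0, "y": 0, "z": 0, "rx": 0, "ry": 0, "rz": 0},
    {"x": 0, "y": 0, "z": 0, "rx": 0, "ry": 0, "rz": 0},
    {"x": 0, "y": 0, "z": 0, "rx": 0, "ry": 0, "rz": 0},
    {"x": 0, "y": 0, "z": 0, "rx": 0, "ry": 0, "rz": 0},
    {"x": 0, "y": 0, "z": 0, "rx": 0, "ry": 0, "rz": 0},
    {"x": 0, "y": 0, "z": 0, "rx": 0, "ry": 0, "rz": 0},
    {"x": 0, "y": 0, "z": 0, "rx": 0, "ry": 0, "rz": 0},
    {"x": 0, "y": 0, "z": 0, "rx": 0, "ry": 0, "rz": 0},
  ],
  jaw=1,
)

```text
t: 29.72
eef_pos: [500.0, -146.1, 55.1]
tcp_rot: [3.141, -0.0, 0.162]
ft_force: [0.4, -0.3, -2.8]
opening: 0.547
grip_force: 30.0
```

>>> step_arm(
  plan=[
    {"x": 0, "y": 0, "z": 0, "rx": 0, "ry": 0, "rz": 0},
    {"x": 0, "y": 0, "z": 0, "rx": 0, "ry": 0, "rz": 0},
    {"x": 0, "y": 0, "z": 0, "rx": 0, "ry": 0, "rz": 0},
    {"x": 0, "y": 0, "z": 0, "rx": 0, "ry": 0, "rz": 0},
    {"x": 0, "y": 0, "z": 0, "rx": 0, "ry": 0, "rz": 0},
    {"x": 0, "y": 0, "z": 0, "rx": 0, "ry": 0, "rz": 0},
    {"x": 0, "y": 0, "z": 0, "rx": 0, "ry": 0, "rz": 0},
    {"x": 0, "y": 0, "z": 0, "rx": 0, "ry": 0, "rz": 0},
    {"x": 0, "y": 0, "z": 0, "rx": 0, "ry": 0, "rz": 0},
    {"x": 0, "y": 0, "z": 0, "rx": 0, "ry": 0, "rz": 0},
  ],
  jaw=-1,
)

```text
t: 30.55
eef_pos: [500.0, -146.1, 55.1]
tcp_rot: [3.142, 0.0, 0.162]
ft_force: [-0.6, -0.6, 0.8]
opening: 0.999
grip_force: 0.0
```

>>> step_arm(
  plan=[
    {"x": 0, "y": 0, "z": -0.5, "rx": 0, "ry": 0, "rz": 0},
    {"x": 0, "y": 0, "z": -0.8, "rx": 0, "ry": 0, "rz": 0},
    {"x": 0, "y": 0, "z": -0.8, "rx": 0, "ry": 0, "rz": 0},
    {"x": 0, "y": 0, "z": -0.8, "rx": 0, "ry": 0, "rz": 0},
    {"x": 0, "y": 0, "z": -0.8, "rx": 0, "ry": 0, "rz": 0},
    {"x": 0, "y": 0, "z": -0.8, "rx": 0, "ry": 0, "rz": 0},
    {"x": 0, "y": 0, "z": -0.5, "rx": 0, "ry": 0, "rz": 0},
    {"x": 0, "y": 0, "z": 0, "rx": 0, "ry": 0, "rz": 0},
    {"x": 0, "y": 0, "z": 0, "rx": 0, "ry": 0, "rz": 0},
    {"x": 0, "y": 0, "z": 0, "rx": 0, "ry": 0, "rz": 0},
  ],
  jaw=-1,
)

```text
t: 31.38
eef_pos: [499.6, -145.9, 179.2]
tcp_rot: [-3.141, 0.001, 0.162]
ft_force: [0.1, -0.4, -0.2]
opening: 1.002
grip_force: 0.0
```

>>> step_arm(
  plan=[
    {"x": 0, "y": -0.95, "z": 0, "rx": 0, "ry": 0, "rz": 0},
    {"x": 0, "y": -0.95, "z": 0, "rx": 0, "ry": 0, "rz": 0},
    {"x": 0, "y": -0.95, "z": 0, "rx": 0, "ry": 0, "rz": 0},
    {"x": 0, "y": -0.95, "z": 0, "rx": 0, "ry": 0, "rz": 0},
    {"x": 0, "y": -0.95, "z": 0, "rx": 0, "ry": 0, "rz": 0},
    {"x": 0, "y": -0.95, "z": 0, "rx": 0, "ry": 0, "rz": 0},
    {"x": 0, "y": -0.95, "z": 0, "rx": 0, "ry": 0, "rz": 0},
    {"x": 0, "y": -0.95, "z": 0, "rx": 0, "ry": 0, "rz": 0},
    {"x": 0, "y": -0.95, "z": 0, "rx": 0, "ry": 0, "rz": 0},
    {"x": 0, "y": -0.95, "z": 0, "rx": 0, "ry": 0, "rz": 0},
  ],
  jaw=-1,
)

```text
t: 32.22
eef_pos: [460.9, 89.3, 179.0]
tcp_rot: [-3.141, 0.002, 0.162]
ft_force: [0.0, 0.5, 0.9]
opening: 1.002
grip_force: 0.0
```

Run:
```python
from cell import *
from h import *
c=read_camera('top');W=world(c);V=c['image'].max(2);z=W[...,2]
cv2.imwrite('pics/t5.png',c['image'][100:340,150:510,::-1])
print('grey',rect(c,(abs(z-80)<8)&(V>80),(446,240),80),np.median(z[220:265,442:450]))
for n,q in dict(rf=(223,202),bf=(312,269)).items():print(n,rect(c,(abs(z-36)<8)&(V>80),q,36))
```

```text
grey [ 4.99748e+02 -1.44330e+02  1.09661e+02  5.37010e+01  1.61000e-01] 79.7665589215807
rf [ 5.96323e+02  3.44180e+02  1.10050e+02  5.35090e+01 -2.80000e-01]
bf [399.038 164.449  15.099  10.713   1.559]
```

View pics/t5.png

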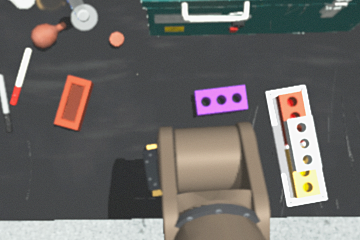

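The crop shows the grey brick across the joint at (301,145), with a top height of 79.8 mm and about 2 mm off centre. The red frogged brick is unmoved. The buff frogged one is hidden under the raised arm, which never touched it.

```bash
python3 -c "
from cell import *
print(job_done())"
```

```text
the job is handed in; nothing more can be done
None
```

The job is handed in: the red and buff perforated bricks lie on their fields and the grey one lies across the joint, all within about 3 mm by camera, and no frogged brick was touched, though the buff one was hidden by the arm in the last picture.

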